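# Open the child-safe detergent tablet tub

### The arm

A 6-joint arm with a two-finger parallel gripper is mounted at the origin on the work surface. World frame = base frame: x ahead of the robot, y to its left, z up, the work surface at z = 0. Lengths are in m, angles in rad, forces in N, time in s.
With the tool pointing down it reaches from about 0.225 to 0.875 m from the base axis. Payload 3.4 kg.
Tool frame: the origin (TCP) lies at the very end of the fingers, on their centre line; the grasp point (between the pads) lies behind it (manip.grasp_offset is the z of the grasp point in the tool frame, in m); z points along the fingers, y is the line along which they close (so a half turn about z gives the same grasp; the last joint's range is limited). The gripper opens to 85 mm and grips with 20 to 120 N. Pads are 22 mm wide; open, the fingers measure 114 mm over their backs; the gripper's body (76 mm by 85 mm) begins 54 mm behind the grasp point. The pads swing forward as they close: fully open they stand 13 mm farther back than shut.
Start: joints at [-0.121, 0.276, 1.505, -0, 1.361, -0.121], TCP at [0.575, -0, 0.231] pointing down, gripper open.
Joint ranges: [-2.89, 2.89], [-0.75, 2.08], [0.22, 2.7], [-1.18, 4.32], [0.11, 2.71], [-2.7, 2.7]. Speed limits (rad/s): [2.57, 2.57, 3.14, 3.14, 3.14, 3.14].

### API

Orientations are given as a unit quaternion [w, x, y, z].
In Python, from rig import manip gives the robot as it stands.
- The arm moves only by the shell command python3 -m pendant 'ROWS' [FORCE]. ROWS is JSON, a list of rows, each an object of numbers: "dx", "dy", "dz": the shift along the tool's x, y, z in m; "rx", "ry", "rz": the turn, a rotation vector about the tool's x, y, z in degrees; "hand": the finger opening in m, from 0 to 0.0854. In form: [{"dx": .., "dy": .., "dz": .., "rx": .., "ry": .., "rz": .., "hand": ..}, ...]. A call has 1 to 12 rows; each row shifts and turns the commanded pose from where the row before left it, along the tool's axes as they then stand; what a row does not reach is not made up. A row lasts 1/12 s, in which the tool goes at most 41.7 mm and 7.16 degrees, less where a joint would pass 70% of its speed; a pose out of reach is approached as far as the arm can. A call is refused whole if a number of a shift passes 0.0417 or a number of a turn 7.16, either way. A call with a gripper value outside its range is refused whole. The fingers move at their own pace and stop on an object; FORCE is the grip in N (left out, the last holds). Time passes only in rows, so rows that do not move let the fingers close. It gives the time, the measured TCP pose, the force, the opening and the grip force at its end, in the units of the state.
- manip.get_state(): the state, without advancing time (a new reading comes with each control period).
- manip.get_image(name): name is "scene" or "side" or "wrist"; returns a dict with "frame" (400x640x3 uint8, red, green, blue), "fx", "fy", "cx", "cy" (pixels), "position" and "attitude" of the camera in the world; the wrist camera has in their place "mount" (4x4, takes a point from camera to tool coordinates, whose origin is the TCP and whose axes are the flange's). Camera axes: x right, y up, looking along -z (the intrinsics and any distortion apply to the point x, -y, -z); pixel columns grow to the right and rows downward; lengths in m; the calibration is good to about 2 mm. A picture is of the moment at which its call begins: read the wrist's pose just before it. There is no depth.
- manip.sign_off(): hands the job in; it is judged then, once.
The state is a dict: "clock": time; "qpos": joint angles; "qd": joint speeds; "effort": joint torques, N m; "position": TCP position; "ee_rot": TCP orientation; "contact_force": force on the tool from outside, world axes, zero at the start; "moment": the same for the moment, N m; "width": finger opening in m; "gripper_force": force on a finger pad.
Only numpy, scipy, OpenCV 4.12 (cv2) and the standard library are available. Lean on these libraries where they do the work, as an engineer would, in place of code of your own. Each camera call takes 0.05 s, during which the arm holds its last target. There are 200 camera calls.

### The job

Open the blue tub of laundry tablets: squeeze both orange side tabs of the white safety cap inward and, keeping them squeezed, turn the cap anticlockwise (seen from above) until it comes up against the stop you can feel in the thread, then lift it straight off without forcing or wrenching it. Set the cap down gently, right way up, flat inside the square steel tray and let go of it. Leave the other things on the counter where they are.

Things in the scene. Friction and masses are not known exactly. Their poses are not given: they have to be found in the camera images.
- tub: blue round tub, diameter 110 mm, screwed to the counter on a 150 mm square steel base plate; it cannot move. Origin: centre of its underside, z up. Flat shoulder at z = 110 mm. Closed, the cap's origin is on the tub's axis at z = 112 mm and the cap's axes point as the tub's within 3 degrees
- collar (a point): centre of the top edge of the tub's latch collar, a ring on the shoulder (inner radius 29.5, outer 34 mm, 8 mm high, top at tub z = 118 mm) around the cap's lower rim, with one notch 36 degrees wide at the tub's +y and one at -y, in which the feet of the cap's tabs sit
- neck (a point): top centre of the tub's neck (radius 19.3 mm, tub z = 150 mm), under the cap. Hidden quarter-turn threads end differently on each tub: turned anticlockwise from closed, the cap meets a hard stop after 23 to 86 degrees and lifts off only in the last 7 degrees before it. Under the thread it has 1.5 mm of lift play. Over 40 N between cap and tub (0.9 N m on the stop) breaks it
- cap: white round safety cap, outer diameter 54 mm, 42 mm high, about 95 g, hollow from below. Origin: centre of its lower rim, z up. Orange squeeze tabs stand out at its +y and -y sides. On the neck it has about 1.2 mm of play sideways. It stands flat on its lower rim
- tab_left (a joint): how far the tab on the cap's +y side is pushed in: 0 = out (latched), 0.0045 m = fully in. Spring: 4 N at rest, 12 N fully in; a firm grip (30 to 40 N) holds the cap without wobble. Its foot, below the pad, sits in the collar's notch and blocks the turn until the tab is in by about 3 mm
- tab_right (a joint): the same for the tab on the cap's -y side
- tab_left_pad (a point): middle of the outer face of the +y tab's pad, 25 mm above the cap's lower rim. Pad 24 mm wide, from 12 to 38 mm above the rim; face 32.5 mm from the cap's axis when out, 28 mm when fully in (65 mm across both tabs when out, 56 mm when squeezed)
- tab_right_pad (a point): the same for the tab on the cap's -y side
- tray: square steel tray, loose, 140 x 140 mm, 14 mm high, walls 4 mm, floor about 4 mm thick, 0.6 kg. Origin: centre of its underside, z up
- peg_box: grey open box, 130 x 130 x 35 mm, with clothes pegs (bystander; tray and peg box stand left and right of the tub, either way round). Origin: centre of its underside
- scoop_cup: clear measuring cup, diameter 56, height 50 mm (bystander). Origin: centre of its underside
- softener: white bottle with blue cap, diameter 72, height 190 mm (bystander). Origin: centre of its underside
- stain_jar: white jar with green lid, diameter 68, height 90 mm (bystander). Origin: centre of its underside
- sheet_box: cardboard box 70 x 160 x 60 mm (bystander). Origin: centre of its underside
- lint_brush: wooden lint brush lying on the counter (bystander)
- tokens: stack of brass tokens, diameter 26, height 19 mm (bystander)
Things that resemble listed ones, but are neither listed nor needed, are in the scene too. Leave any turquoise or yellow look-alike of the cap alone.

How it is judged:
By the outcome, as a careful person would: the job done as asked, in the order asked, and still so for the second after the job is handed in, with the robot touching nothing.
It also fails if it takes over 72 s, if anything falls off the work surface, if the arm or the gripper's body presses on something with over 40 N, if the wrist force passes 120 N, or if a joint passes its speed limit or range.

## Working session

There is one attempt and no reset: what is moved stays moved. The work goes in short steps, Python scripts to look and compute and a shell command to move; the robot and the scene stay as the last step left them, time stands still between calls to the robot, and variables do not carry over. Pictures are saved under pics/ and viewed, at most 10 in all, crops included, and the job is handed in when it is done.

```bash
mkdir -p pics; ls
python3 - <<'E'
from rig import manip
import cv2,json
s=manip.get_state(); print({k:s[k] for k in('clock','position','ee_rot','width','contact_force')}, manip.grasp_offset)
for n in('scene','side','wrist'):
    d=manip.get_image(n); cv2.imwrite(f'pics/{n}0.png',d['frame'][:,:,::-1])
    print(n,{k:(v.tolist() if hasattr(v,'tolist') else v) for k,v in d.items() if k!='frame'})
E
```

```text
pics
{'clock': 0.0, 'position': array([5.74472180e-01, 5.82265027e-05, 2.30443128e-01]), 'ee_rot': array([-7.17428784e-04,  7.07121764e-01,  7.07091207e-01, -5.65672584e-04]), 'width': 0.08561535434816694, 'contact_force': array([ 0.33720071, -0.94686624,  0.02818374])} -0.0187
scene {'fx': 489.05891075759604, 'fy': 489.05891075759604, 'cx': 318.89749522567905, 'cy': 195.8563180543406, 'position': [1.4782696569782052, 0.01581322708702748, 0.9207040506306949], 'attitude': [0.6403708122965163, 0.2823204712291485, 0.2935208178798248, 0.6512034273211483]}
side {'fx': 457.6528071431335, 'fy': 457.6528071431335, 'cx': 317.7174733407716, 'cy': 202.13558523142063, 'position': [0.275099553525104, -0.9563405121406573, 0.7127327705838742], 'attitude': [0.8599502419140352, 0.4867726393701208, -0.07259413043186685, -0.13515942889595198]}
wrist {'fx': 275.4702640061293, 'fy': 275.4702640061293, 'cx': 324.4535562062764, 'cy': 198.18178611032047, 'mount': [[9.474899741830189e-05, 0.9618546588167629, 0.27356097370625376, 0.06903149581929045], [0.9999997346492017, 0.0001064596510885322, -0.0007206718157968315, 0.0006795291182351004], [-0.0007223047493143595, 0.27356096939956337, -0.9618543935009175, -0.14296659685376617], [0.0, 0.0, 0.0, 1.0]]}
```

View pics/scene0.png

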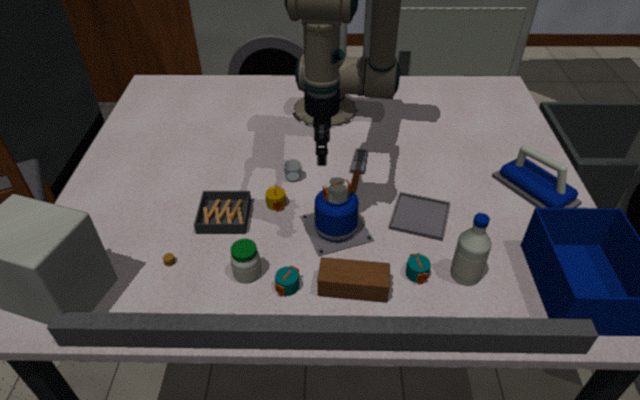

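View pics/side0.png

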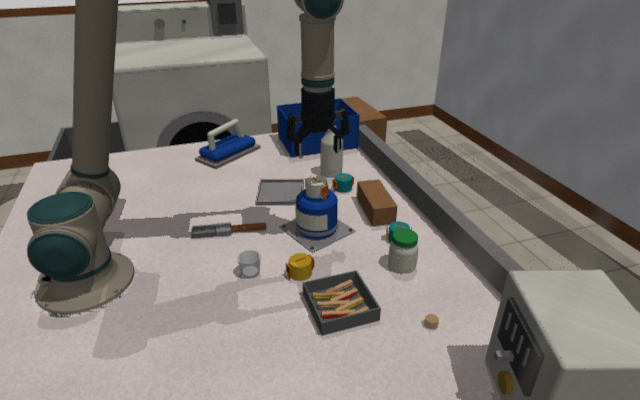

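View pics/wrist0.png

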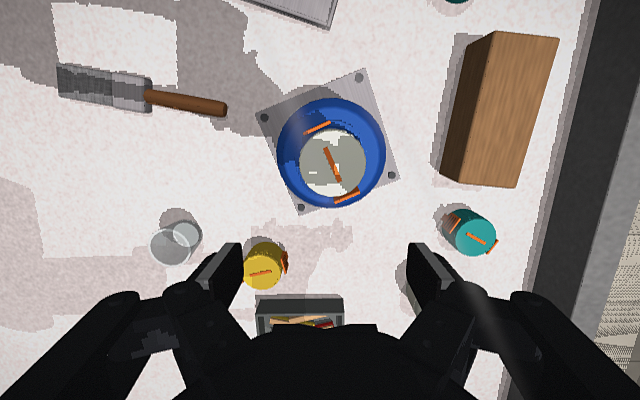

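The wrist view shows the tub at about (332,155). The cap's tabs are at (317,128) and (347,197), and the plate bolts are around it. In the scene view the tray is at (419,216), to the robot's left, with the peg box on the right. The turquoise and yellow caps are look-alikes.

```bash
cat > h.py <<'E'
import numpy as np, cv2
from scipy.spatial.transform import Rotation as R
from rig import manip
def rot(q): return R.from_quat(np.r_[q[1:],q[0]]).as_matrix()
def cam(n):
    s=manip.get_state(); d=manip.get_image(n)
    if n=='wrist':
        M=np.array(d['mount']); A=rot(s['ee_rot']); return d,A@M[:3,3]+s['position'],A@M[:3,:3]
    return d,np.array(d['position']),rot(d['attitude'])
def ray(c,p):
    d,o,A=c; p=np.atleast_2d(p).astype(float)
    v=np.c_[(p[:,0]-d['cx'])/d['fx'],-(p[:,1]-d['cy'])/d['fy'],-np.ones(len(p))]@A.T
    return o,v
def plane(c,p,z):
    o,v=ray(c,p); return o+v*((z-o[2])/v[:,2])[:,None]
def proj(c,X):
    d,o,A=c; q=(np.atleast_2d(X)-o)@A; return np.c_[d['cx']-d['fx']*q[:,0]/q[:,2],d['cy']+d['fy']*q[:,1]/q[:,2]]
def tri(cs,ps):
    S=np.zeros((3,3));b=np.zeros(3)
    for c,p in zip(cs,ps):
        o,v=ray(c,p);v=v[0]/np.linalg.norm(v);P=np.eye(3)-np.outer(v,v);S+=P;b+=P@o
    return np.linalg.solve(S,b)
def blobs(c,lo,hi,roi,amin=15):
    x0,y0,x1,y1=roi; h=cv2.cvtColor(c[0]['frame'],cv2.COLOR_RGB2HSV)[y0:y1,x0:x1]
    m=cv2.inRange(h,lo,hi); n,l,st,ce=cv2.connectedComponentsWithStats(m)
    return [(ce[i]+[x0,y0],st[i,4],np.argwhere(l==i)[:,::-1]+[x0,y0]) for i in range(1,n) if st[i,4]>=amin]
E
python3 - <<'E'
from h import *
np.set_printoptions(precision=4,suppress=True)
W=cam('wrist');S=cam('scene');D=cam('side')
for n,c,roi in(('W',W,(270,90,400,215)),('S',S,(310,170,365,215)),('D',D,(290,170,345,205))):
    for ce,a,pts in blobs(c,(3,120,80),(18,255,255),roi,4):
        print(n,ce,a,cv2.minAreaRect(pts.astype(np.float32)),plane(c,ce,.15)[0])
b=blobs(W,(105,120,60),(130,255,255),(250,80,400,225),300)
for ce,a,p in b:
    hull=cv2.convexHull(p.astype(np.float32)); e=cv2.fitEllipse(hull); print('blue',e,plane(W,e[0],.11))
# tray edges
big=[]
for n,c,roi in(('S',S,(380,185,460,245)),('D',D,(250,172,310,212))):
    cv2.imwrite(f'pics/t{n}.png',cv2.resize(c[0]['frame'][roi[1]:roi[3],roi[0]:roi[2],::-1],None,fx=5,fy=5,interpolation=cv2.INTER_NEAREST))
a=cv2.imread('pics/tS.png'); b=cv2.imread('pics/tD.png'); w=a.shape[1]
cc=cv2.resize(S[0]['frame'][165:255,295:375,::-1],None,fx=4,fy=4,interpolation=2)
C=np.zeros((600,800,3),np.uint8); C[:300,:400]=a; C[:200,400:700]=b; C[240:600,440:760]=cc; cv2.imwrite('pics/m.png',C)
E
```

```text
W [316.9906 126.9717] 106 ((316.3829345703125, 127.2463150024414), (3.8413665294647217, 29.124544143676758), 65.224853515625) [0.5695 0.0637 0.15  ]
W [331.8449 163.9626] 187 ((331.99835205078125, 164.28196716308594), (37.27614974975586, 5.038865089416504), 66.37062072753906) [0.5814 0.0345 0.15  ]
W [346.6667 195.1887] 159 ((345.9000244140625, 195.3000030517578), (7.602630138397217, 27.280029296875), 63.43495178222656) [0.594  0.0081 0.15  ]
S [348.5  183.25] 8 ((348.0, 182.99998474121094), (4.242640495300293, 1.4142134189605713), 45.0) [0.5741 0.0628 0.15  ]
S [334.2 184.1] 10 ((334.5294189453125, 184.11766052246094), (1.4552137851715088, 5.3357834815979), 75.96376037597656) [0.5777 0.0281 0.15  ]
S [325.     189.3333] 12 ((324.98004150390625, 189.1400146484375), (5.800000190734863, 1.8000000715255737), 53.13010025024414) [0.5972 0.0061 0.15  ]
D [316.     179.5556] 9 ((316.0000305175781, 179.5), (6.708203315734863, 0.8944271206855774), 26.56505012512207) [0.5853 0.0459 0.15  ]
D [334.5   184.625] 24 ((334.5, 184.5), (11.0, 3.0), 90.0) [0.6218 0.005  0.15  ]
D [323.9333 190.9067] 75 ((324.0, 191.5), (13.0, 6.0), 90.0) [ 0.5861 -0.0172  0.15  ]
blue ((330.5694274902344, 152.47018432617188), (109.08924865722656, 109.60221099853516), 28.0481014251709) [[0.5811 0.0393 0.11  ]]
```

View pics/m.png

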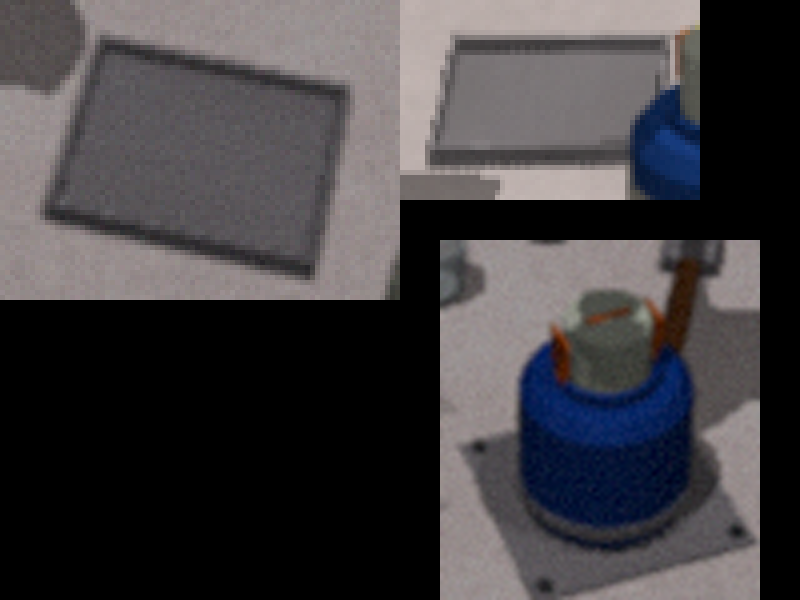

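```bash
python3 -m pendant '[{"dx":0.018,"dy":0.0035},{"dx":0.018,"dy":0.0035},{"rz":6.6},{"rz":6.6},{"rz":6.6},{"rz":6.6},{"rz":6.6},{"rz":6.6},{"rz":6.6},{"rz":6.6},{"rz":6.6},{"rz":6.6}]' 35; python3 -m pendant '[{},{}]'
python3 - <<'E'
from h import *
np.set_printoptions(precision=4,suppress=True)
print(manip.get_state()['qpos'])
W=cam('wrist'); cv2.imwrite('pics/w1.png',W[0]['frame'][:,:,::-1])
print('cam',W[1])
for ce,a,pts in blobs(W,(3,120,80),(18,255,255),(200,100,480,400),20):
    print(ce,a,cv2.minAreaRect(pts.astype(np.float32)),plane(W,ce,.15)[0])
S=cam('scene')
p=np.array([[400.6,192.4],[449.8,203],[442.8,237.8],[389.2,226]]);q=plane(S,p,.014);print(q,q.mean(0),np.linalg.norm(q-np.roll(q,1,0),axis=1))
E
```

```text
[-0.121   0.2762  1.5053 -0.      1.3607 -0.121 ]
cam [0.5756 0.069  0.374 ]
[211.3424 106.5424] 295 ((211.22972106933594, 106.12162017822266), (24.166650772094727, 13.31631851196289), 9.462322235107422) [0.4883 0.0789 0.15  ]
[471.5809 151.4978] 1131 ((468.0, 142.0), (84.0, 22.0), 90.0) [0.6943 0.0445 0.15  ]
[316.6822 126.8411] 107 ((315.86297607421875, 127.1986312866211), (3.8897476196289062, 29.048967361450195), 65.55604553222656) [0.5695 0.0637 0.15  ]
[331.4324 163.9027] 185 ((331.5491638183594, 164.04098510742188), (37.27614974975586, 4.981605529785156), 66.37062072753906) [0.5814 0.0344 0.15  ]
[346.1887 195.0629] 159 ((345.560791015625, 195.03616333007812), (7.295520305633545, 27.73082160949707), 64.44003295898438) [0.594  0.0081 0.15  ]
[453.6667 220.5062] 81 ((454.0, 222.5), (19.0, 10.0), 90.0) [ 0.6875 -0.0147  0.15  ]
[472.5957 236.4468] 47 ((472.5615539550781, 236.39230346679688), (15.752409934997559, 2.8527989387512207), 29.744882583618164) [ 0.7061 -0.0297  0.15  ]
[283.1477 260.6364] 88 ((283.1235046386719, 261.89410400390625), (6.979381561279297, 22.01189613342285), 4.39870548248291) [ 0.5384 -0.0533  0.15  ]
[259.5211 272.7042] 71 ((259.5384521484375, 272.6922912597656), (3.1378579139709473, 21.57277488708496), 78.69007110595703) [ 0.5162 -0.0656  0.15  ]
[[0.4523 0.2154 0.014 ]
 [0.4944 0.3445 0.014 ]
 [0.6243 0.3039 0.014 ]
 [0.5842 0.1723 0.014 ]] [0.5388 0.259  0.014 ] [0.1387 0.1358 0.1361 0.1375]invalid input
invalid input
```

View pics/w1.png

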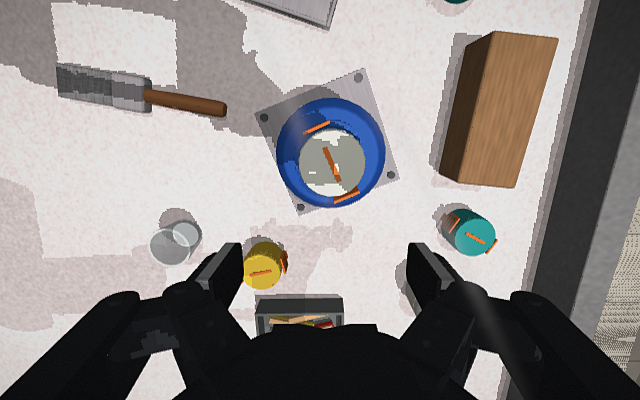

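The picture is unchanged because the calls were refused, so I'll write every key in each row. The tray measures 136–139 mm square, which fits 140 mm, with its centre at about (0.539, 0.259).

```bash
python3 -m pendant '[{"dx":0.018,"dy":0.0035,"dz":0,"rx":0,"ry":0,"rz":0,"hand":0.085},{"dx":0.018,"dy":0.0035,"dz":0,"rx":0,"ry":0,"rz":0,"hand":0.085},{"dx":0,"dy":0,"dz":0,"rx":0,"ry":0,"rz":6.6,"hand":0.085},{"dx":0,"dy":0,"dz":0,"rx":0,"ry":0,"rz":6.6,"hand":0.085},{"dx":0,"dy":0,"dz":0,"rx":0,"ry":0,"rz":6.6,"hand":0.085},{"dx":0,"dy":0,"dz":0,"rx":0,"ry":0,"rz":6.6,"hand":0.085},{"dx":0,"dy":0,"dz":0,"rx":0,"ry":0,"rz":6.6,"hand":0.085},{"dx":0,"dy":0,"dz":0,"rx":0,"ry":0,"rz":6.6,"hand":0.085},{"dx":0,"dy":0,"dz":0,"rx":0,"ry":0,"rz":6.6,"hand":0.085},{"dx":0,"dy":0,"dz":0,"rx":0,"ry":0,"rz":6.6,"hand":0.085},{"dx":0,"dy":0,"dz":0,"rx":0,"ry":0,"rz":6.6,"hand":0.085},{"dx":0,"dy":0,"dz":0,"rx":0,"ry":0,"rz":6.6,"hand":0.085}]' 35; python3 -m pendant '[{"dx":0,"dy":0,"dz":0,"rx":0,"ry":0,"rz":0,"hand":0.085},{"dx":0,"dy":0,"dz":0,"rx":0,"ry":0,"rz":0,"hand":0.085}]' 35
python3 - <<'E'
from h import *
np.set_printoptions(precision=4,suppress=True)
s=manip.get_state();print(s['qpos'],rot(s['ee_rot']),s['moment'])
W=cam('wrist'); cv2.imwrite('pics/w2.png',W[0]['frame'][:,:,::-1])
print('cam',W[1])
for ce,a,pts in blobs(W,(3,120,80),(18,255,255),(200,100,480,400),20):
    print(ce,a,cv2.minAreaRect(pts.astype(np.float32)),plane(W,ce,.15)[0])
E
```

```text
clock: 1.4
position: [0.582, 0.036, 0.2313]
ee_rot: [0.0, 0.979, 0.205, -0.0]
contact_force: [-0.3, -0.3, 0.1]
width: 0.0849
gripper_force: 0.0
clock: 1.57
position: [0.582, 0.036, 0.2313]
ee_rot: [0.0, 0.978, 0.209, -0.0]
contact_force: [-0.7, 0.0, -0.4]
width: 0.0853
gripper_force: 0.0
[-0.0576  0.2881  1.4874 -0.      1.3661  1.0915] [[ 0.9124  0.4094 -0.    ]
 [ 0.4094 -0.9124 -0.    ]
 [-0.      0.     -1.    ]] [0.0083 0.0091 0.0461]
cam [0.6458 0.0641 0.3743]
[289.8225 201.6923] 169 ((290.5, 203.0), (32.0, 7.0), 90.0) [0.5731 0.0635 0.15  ]
[359.6062 202.0125] 160 ((360.1845703125, 202.89732360839844), (32.09098434448242, 7.911491394042969), 81.46923065185547) [0.5971 0.0093 0.15  ]
[324.5363 207.9888] 179 ((324.5, 208.0), (4.0, 35.0), 90.0) [0.58   0.0343 0.15  ]
[250.7373 255.8354] 316 ((248.30767822265625, 258.0384521484375), (12.75810432434082, 33.004661560058594), 33.6900634765625) [0.5116 0.0764 0.15  ]
[402.619  259.6349] 63 ((401.6557922363281, 260.2868957519531), (7.876609802246094, 12.76554012298584), 5.19442892074585) [ 0.5642 -0.0501  0.15  ]
[405.1296 290.4074] 54 ((405.23394775390625, 290.22021484375), (3.2566096782684326, 16.761962890625), 16.699241638183594) [ 0.537  -0.0676  0.15  ]
[396.6829 303.6098] 41 ((396.7647705078125, 303.7854919433594), (18.765525817871094, 4.786569595336914), 22.380136489868164) [ 0.5211 -0.0672  0.15  ]
```

View pics/w2.png

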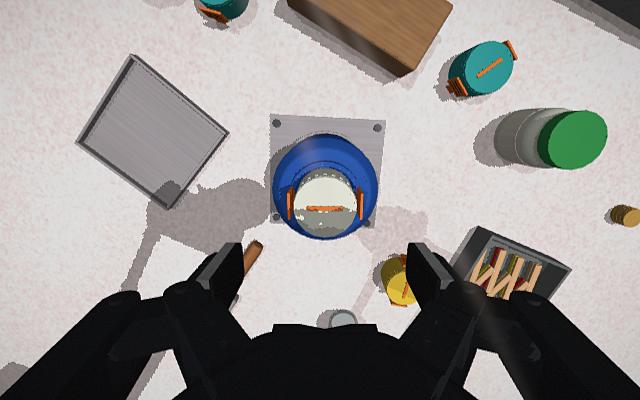

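The wrist view now has the tabs at (290,202) and (360,202), level and symmetric about cx = 324.5, so the yaw and centring are good. Next I'll check the cap-top height across views.

Run:
```python
from h import *
np.set_printoptions(precision=4,suppress=True)
W=cam('wrist');S=cam('scene');D=cam('side')
s=manip.get_state();A=rot(s['ee_rot'])
X=tri([W,S],[(324.5,208),(336.25,184.25)]);print('WS',X,A.T@(X-s['position']))
for ps in ((349.5,186),(333,187)): pass
for z in(.105,.15,.154): print(z,proj(S,[[.581,.035,z]]),proj(D,[[.581,.035,z]]))
# bolt holes of plate
g=cv2.cvtColor(W[0]['frame'],cv2.COLOR_RGB2GRAY)
for r in((268,115,284,131),(370,120,386,136),(270,208,284,224)):
    x0,y0,x1,y1=r; m=(g[y0:y1,x0:x1]<80); p=np.argwhere(m)[:,::-1].mean(0)+[x0,y0]; q=plane(W,p,.004)[0]; print(p,m.sum(),q,A.T@(q-s['position']))
C=cv2.resize(D[0]['frame'][165:245,275:355,::-1],None,fx=7,fy=7,interpolation=2);cv2.imwrite('pics/d2.png',C)
```

```text
WS [0.5803 0.0338 0.1516] [-0.0025  0.0013  0.0797]
0.105 [[336.7476 198.7944]] [[315.8446 196.7683]]
0.15 [[337.0485 185.0178]] [[315.6902 181.6969]]
0.154 [[337.076  183.7592]] [[315.6762 180.3284]]
[275.4444 122.6667] 36 [0.6171 0.1205 0.004 ] [ 0.0665 -0.0629  0.2273]
[374.1429 127.5714] 7 [0.664 0.001 0.004] [0.0605 0.0654 0.2273]
[278.9333 213.6111] 90 [0.5031 0.0705 0.004 ] [-0.058  -0.0638  0.2273]
```

View pics/d2.png

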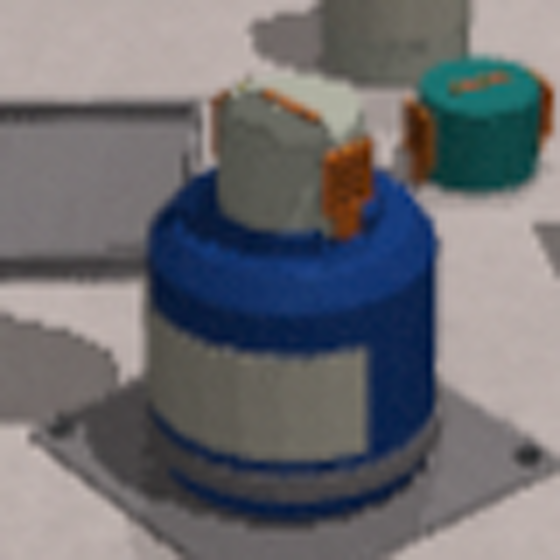

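The side crop shows the cap stripe at about (316.7,180). That matches the projection for z = 0.154, so the heights and the centre are confirmed. Next: descend and squeeze.

```bash
python3 -m pendant '[{"dx":-0.001,"dy":0.0002,"dz":0.03,"rx":0,"ry":0,"rz":0,"hand":0.085},{"dx":0,"dy":0,"dz":0.03,"rx":0,"ry":0,"rz":0,"hand":0.085},{"dx":0,"dy":0,"dz":0.02,"rx":0,"ry":0,"rz":0,"hand":0.085},{"dx":0,"dy":0,"dz":0.015,"rx":0,"ry":0,"rz":0,"hand":0.085},{"dx":0,"dy":0,"dz":0.01,"rx":0,"ry":0,"rz":0,"hand":0.085},{"dx":0,"dy":0,"dz":0.008,"rx":0,"ry":0,"rz":0,"hand":0.085},{"dx":0,"dy":0,"dz":0,"rx":0,"ry":0,"rz":0,"hand":0.085}]' 35; python3 -m pendant '[{"dx":0,"dy":0,"dz":0,"rx":0,"ry":0,"rz":0,"hand":0.07},{"dx":0,"dy":0,"dz":0,"rx":0,"ry":0,"rz":0,"hand":0.07},{"dx":0,"dy":0,"dz":0,"rx":0,"ry":0,"rz":0,"hand":0.066},{"dx":0,"dy":0,"dz":0,"rx":0,"ry":0,"rz":0,"hand":0.063},{"dx":0,"dy":0,"dz":0,"rx":0,"ry":0,"rz":0,"hand":0.063}]' 35
python3 - <<'E'
from h import *
W=cam('wrist'); cv2.imwrite('pics/w3.png',W[0]['frame'][:,:,::-1])
print(manip.get_state()['moment'])
E
```

```text
clock: 2.35
position: [0.5805, 0.0354, 0.117]
ee_rot: [-0.0, 0.978, 0.208, -0.001]
contact_force: [-0.5, -0.2, -0.5]
width: 0.0848
gripper_force: 0.0
clock: 2.77
position: [0.5821, 0.0354, 0.1197]
ee_rot: [0.0, 0.978, 0.208, 0.001]
contact_force: [-0.4, 0.1, 5.6]
width: 0.0637
gripper_force: 5.5
[0.07707221 0.07919789 0.0181201 ]
```

View pics/w3.png

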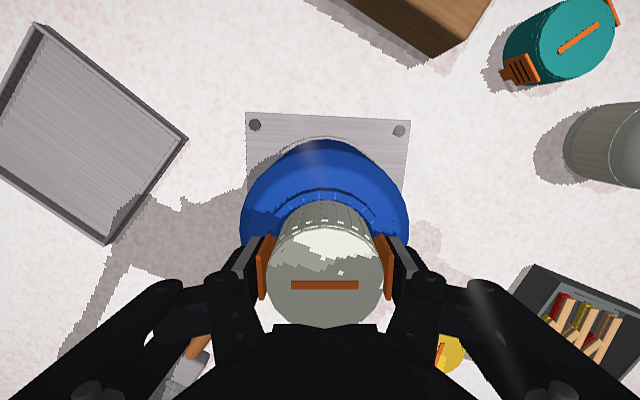

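The wrist view shows the cap centred between the pads: tabs at (263,270) and (386,270), stripe at (325,285). The pads swing forward as they close and push down by friction (5.6 N), so I'll back off upward while closing.

```bash
python3 -m pendant '[{"dx":0,"dy":0,"dz":-0.0005,"rx":0,"ry":0,"rz":0,"hand":0.063},{"dx":0,"dy":0,"dz":0,"rx":0,"ry":0,"rz":0,"hand":0.063}]' 35;  python3 -m pendant '[{"dx":0,"dy":0,"dz":-0.0004,"rx":0,"ry":0,"rz":0,"hand":0.061},{"dx":0,"dy":0,"dz":0,"rx":0,"ry":0,"rz":0,"hand":0.061}]' 35
```

```text
clock: 2.98
position: [0.582, 0.0355, 0.1197]
ee_rot: [0.0, 0.978, 0.208, 0.001]
contact_force: [0.5, 0.4, 5.1]
width: 0.0632
gripper_force: 5.6
clock: 3.15
position: [0.582, 0.0354, 0.12]
ee_rot: [0.0, 0.978, 0.208, 0.001]
contact_force: [0.6, 0.2, 6.3]
width: 0.061
gripper_force: 7.3
```

```bash
python3 -m pendant '[{"dx":0,"dy":0,"dz":-0.0005,"rx":0,"ry":0,"rz":0,"hand":0.058},{"dx":0,"dy":0,"dz":0,"rx":0,"ry":0,"rz":0,"hand":0.058}]' 35;  python3 -m pendant '[{"dx":0,"dy":0,"dz":-0.0005,"rx":0,"ry":0,"rz":0,"hand":0.054},{"dx":0,"dy":0,"dz":0,"rx":0,"ry":0,"rz":0,"hand":0.052},{"dx":0,"dy":0,"dz":0,"rx":0,"ry":0,"rz":0,"hand":0.05},{"dx":0,"dy":0,"dz":0,"rx":0,"ry":0,"rz":0,"hand":0.05}]' 35; python3 -c "
from rig import manip;print(manip.get_state()['moment'])"
```

```text
clock: 3.32
position: [0.582, 0.0354, 0.1205]
ee_rot: [0.0, 0.978, 0.208, 0.001]
contact_force: [0.7, 0.5, 6.9]
width: 0.058
gripper_force: 9.8
clock: 3.65
position: [0.582, 0.0355, 0.1216]
ee_rot: [0.0, 0.978, 0.208, 0.001]
contact_force: [-0.5, 0.8, 10.3]
width: 0.0541
gripper_force: 35.8
[0.07523578 0.10717242 0.04184772]
```

```bash
python3 -m pendant '[{"dx":0,"dy":0,"dz":-0.001,"rx":0,"ry":0,"rz":0,"hand":0.05},{"dx":0,"dy":0,"dz":0,"rx":0,"ry":0,"rz":0,"hand":0.05},{"dx":0,"dy":0,"dz":0,"rx":0,"ry":0,"rz":0,"hand":0.05}]' 35; python3 -c "
from rig import manip;print(manip.get_state()['moment'])"
```

```text
clock: 3.9
position: [0.5817, 0.0355, 0.1217]
ee_rot: [0.0, 0.978, 0.208, 0.001]
contact_force: [1.0, 0.8, 5.9]
width: 0.0541
gripper_force: 38.5
[ 0.11002433 -0.09203173  0.01195834]
```

```bash
cat > chk.py <<'E'
from h import *
import sys
s=manip.get_state();A=rot(s['ee_rot']); yaw=np.degrees(np.arctan2(A[1,1],A[0,1]))
print('yaw %.2f turned %.2f'%(yaw,yaw+65.8),'F',np.round(s['contact_force'],1),'M',np.round(s['moment'],3),'w %.4f'%s['width'],'z %.4f'%s['position'][2])
sys.exit(abs(s['moment'][2])>float(sys.argv[1]))
E
python3 chk.py 9
python3 -m pendant '[{"dx":0,"dy":0,"dz":0,"rx":0,"ry":0,"rz":-2,"hand":0.05},{"dx":0,"dy":0,"dz":0,"rx":0,"ry":0,"rz":-2,"hand":0.05},{"dx":0,"dy":0,"dz":0,"rx":0,"ry":0,"rz":0,"hand":0.05}]' 35 >/dev/null; python3 chk.py .35 && python3 -m pendant '[{"dx":0,"dy":0,"dz":0,"rx":0,"ry":0,"rz":-2,"hand":0.05},{"dx":0,"dy":0,"dz":0,"rx":0,"ry":0,"rz":-2,"hand":0.05},{"dx":0,"dy":0,"dz":0,"rx":0,"ry":0,"rz":0,"hand":0.05}]' 35 >/dev/null;  python3 chk.py .35
```

```text
yaw -66.00 turned -0.20 F [1.  0.8 5.9] M [ 0.11  -0.092  0.012] w 0.0541 z 0.1217
yaw -61.93 turned 3.87 F [0.  0.5 5.6] M [ 0.085 -0.088 -0.018] w 0.0545 z 0.1217
yaw -61.93 turned 3.87 F [0.  0.5 5.6] M [ 0.085 -0.088 -0.018] w 0.0545 z 0.1217False
False
False
```

```bash
sed -i 's/sys.exit(\(.*\))$/sys.exit(int(\1))/' chk.py
T() { python3 chk.py .3; }
python3 -m pendant '[{"dx":0,"dy":0,"dz":0,"rx":0,"ry":0,"rz":-2,"hand":0.05},{"dx":0,"dy":0,"dz":0,"rx":0,"ry":0,"rz":-2,"hand":0.05},{"dx":0,"dy":0,"dz":0,"rx":0,"ry":0,"rz":0,"hand":0.05}]' 35 >/dev/null; T && python3 -m pendant '[{"dx":0,"dy":0,"dz":0,"rx":0,"ry":0,"rz":-2,"hand":0.05},{"dx":0,"dy":0,"dz":0,"rx":0,"ry":0,"rz":-2,"hand":0.05},{"dx":0,"dy":0,"dz":0,"rx":0,"ry":0,"rz":0,"hand":0.05}]' 35 >/dev/null;  T && python3 -m pendant '[{"dx":0,"dy":0,"dz":0,"rx":0,"ry":0,"rz":-2,"hand":0.05},{"dx":0,"dy":0,"dz":0,"rx":0,"ry":0,"rz":-2,"hand":0.05},{"dx":0,"dy":0,"dz":0,"rx":0,"ry":0,"rz":0,"hand":0.05}]' 35 >/dev/null;  T && python3 -m pendant '[{"dx":0,"dy":0,"dz":0,"rx":0,"ry":0,"rz":-2,"hand":0.05},{"dx":0,"dy":0,"dz":0,"rx":0,"ry":0,"rz":-2,"hand":0.05},{"dx":0,"dy":0,"dz":0,"rx":0,"ry":0,"rz":0,"hand":0.05}]' 35 >/dev/null; T
```

```text
yaw -57.93 turned 7.87 F [1.1 0.4 7. ] M [ 0.089 -0.083  0.107] w 0.0543 z 0.1217
yaw -53.93 turned 11.87 F [0.3 0.2 7.4] M [ 0.1   -0.07   0.008] w 0.0543 z 0.1217
yaw -49.93 turned 15.87 F [0.5 0.  6.2] M [ 0.075 -0.06   0.061] w 0.0544 z 0.1217
yaw -45.93 turned 19.87 F [-0.3 -0.   6.8] M [ 0.082 -0.054  0.034] w 0.0544 z 0.1217
```

```bash
T() { python3 chk.py .2; }
python3 -m pendant '[{"dx":0,"dy":0,"dz":0,"rx":0,"ry":0,"rz":-1.5,"hand":0.05},{"dx":0,"dy":0,"dz":0,"rx":0,"ry":0,"rz":-1,"hand":0.05},{"dx":0,"dy":0,"dz":0,"rx":0,"ry":0,"rz":0,"hand":0.05}]' >/dev/null; T && python3 -m pendant '[{"dx":0,"dy":0,"dz":0,"rx":0,"ry":0,"rz":-1.5,"hand":0.05},{"dx":0,"dy":0,"dz":0,"rx":0,"ry":0,"rz":-1,"hand":0.05},{"dx":0,"dy":0,"dz":0,"rx":0,"ry":0,"rz":0,"hand":0.05}]' >/dev/null; T && python3 -m pendant '[{"dx":0,"dy":0,"dz":0,"rx":0,"ry":0,"rz":-1.5,"hand":0.05},{"dx":0,"dy":0,"dz":0,"rx":0,"ry":0,"rz":-1,"hand":0.05},{"dx":0,"dy":0,"dz":0,"rx":0,"ry":0,"rz":0,"hand":0.05}]' >/dev/null; T && python3 -m pendant '[{"dx":0,"dy":0,"dz":0,"rx":0,"ry":0,"rz":-1.5,"hand":0.05},{"dx":0,"dy":0,"dz":0,"rx":0,"ry":0,"rz":-1,"hand":0.05},{"dx":0,"dy":0,"dz":0,"rx":0,"ry":0,"rz":0,"hand":0.05}]' >/dev/null; T && python3 -m pendant '[{"dx":0,"dy":0,"dz":0,"rx":0,"ry":0,"rz":-1.5,"hand":0.05},{"dx":0,"dy":0,"dz":0,"rx":0,"ry":0,"rz":-1,"hand":0.05},{"dx":0,"dy":0,"dz":0,"rx":0,"ry":0,"rz":0,"hand":0.05}]' >/dev/null; T && python3 -m pendant '[{"dx":0,"dy":0,"dz":0,"rx":0,"ry":0,"rz":-1.5,"hand":0.05},{"dx":0,"dy":0,"dz":0,"rx":0,"ry":0,"rz":-1,"hand":0.05},{"dx":0,"dy":0,"dz":0,"rx":0,"ry":0,"rz":0,"hand":0.05}]' >/dev/null; T && python3 -m pendant '[{"dx":0,"dy":0,"dz":0,"rx":0,"ry":0,"rz":-1.5,"hand":0.05},{"dx":0,"dy":0,"dz":0,"rx":0,"ry":0,"rz":-1,"hand":0.05},{"dx":0,"dy":0,"dz":0,"rx":0,"ry":0,"rz":0,"hand":0.05}]' >/dev/null; T && python3 -m pendant '[{"dx":0,"dy":0,"dz":0,"rx":0,"ry":0,"rz":-1.5,"hand":0.05},{"dx":0,"dy":0,"dz":0,"rx":0,"ry":0,"rz":-1,"hand":0.05},{"dx":0,"dy":0,"dz":0,"rx":0,"ry":0,"rz":0,"hand":0.05}]' >/dev/null; T
```

```text
yaw -43.47 turned 22.33 F [0.3 0.  5.9] M [ 0.045 -0.031  0.031] w 0.0544 z 0.1217
yaw -40.97 turned 24.83 F [ 1.4 -1.   7. ] M [ 0.081 -0.098  0.02 ] w 0.0544 z 0.1217
yaw -38.47 turned 27.33 F [ 1.1 -0.   6.7] M [ 0.069 -0.032 -0.004] w 0.0543 z 0.1217
yaw -35.97 turned 29.83 F [0.1 0.6 7.4] M [ 0.087 -0.076 -0.025] w 0.0543 z 0.1217
yaw -33.47 turned 32.33 F [ 0.6 -0.1  6.7] M [ 0.076 -0.063  0.015] w 0.0547 z 0.1217
yaw -30.97 turned 34.83 F [ 0.9 -0.7  6.7] M [ 0.089 -0.019  0.033] w 0.0543 z 0.1217
yaw -28.47 turned 37.33 F [0.1 1.1 6.8] M [ 0.115 -0.077 -0.013] w 0.0543 z 0.1217
yaw -25.97 turned 39.83 F [ 1.  -0.3  6.1] M [ 0.107 -0.056  0.027] w 0.0545 z 0.1217
```

```bash
T() { python3 chk.py .2; }
python3 - <<'E'
from h import *
W=cam('wrist')
for ce,a,p in blobs(W,(3,120,80),(18,255,255),(230,220,420,330),60): print(ce,a,cv2.minAreaRect(p.astype(np.float32)))
E
python3 -m pendant '[{"dx":0,"dy":0,"dz":0,"rx":0,"ry":0,"rz":-1.5,"hand":0.05},{"dx":0,"dy":0,"dz":0,"rx":0,"ry":0,"rz":-1,"hand":0.05},{"dx":0,"dy":0,"dz":0,"rx":0,"ry":0,"rz":0,"hand":0.05}]' >/dev/null; T && python3 -m pendant '[{"dx":0,"dy":0,"dz":0,"rx":0,"ry":0,"rz":-1.5,"hand":0.05},{"dx":0,"dy":0,"dz":0,"rx":0,"ry":0,"rz":-1,"hand":0.05},{"dx":0,"dy":0,"dz":0,"rx":0,"ry":0,"rz":0,"hand":0.05}]' >/dev/null; T && python3 -m pendant '[{"dx":0,"dy":0,"dz":0,"rx":0,"ry":0,"rz":-1.5,"hand":0.05},{"dx":0,"dy":0,"dz":0,"rx":0,"ry":0,"rz":-1,"hand":0.05},{"dx":0,"dy":0,"dz":0,"rx":0,"ry":0,"rz":0,"hand":0.05}]' >/dev/null; T && python3 -m pendant '[{"dx":0,"dy":0,"dz":0,"rx":0,"ry":0,"rz":-1.5,"hand":0.05},{"dx":0,"dy":0,"dz":0,"rx":0,"ry":0,"rz":-1,"hand":0.05},{"dx":0,"dy":0,"dz":0,"rx":0,"ry":0,"rz":0,"hand":0.05}]' >/dev/null; T && python3 -m pendant '[{"dx":0,"dy":0,"dz":0,"rx":0,"ry":0,"rz":-1.5,"hand":0.05},{"dx":0,"dy":0,"dz":0,"rx":0,"ry":0,"rz":-1,"hand":0.05},{"dx":0,"dy":0,"dz":0,"rx":0,"ry":0,"rz":0,"hand":0.05}]' >/dev/null; T && python3 -m pendant '[{"dx":0,"dy":0,"dz":0,"rx":0,"ry":0,"rz":-1.5,"hand":0.05},{"dx":0,"dy":0,"dz":0,"rx":0,"ry":0,"rz":-1,"hand":0.05},{"dx":0,"dy":0,"dz":0,"rx":0,"ry":0,"rz":0,"hand":0.05}]' >/dev/null; T && python3 -m pendant '[{"dx":0,"dy":0,"dz":0,"rx":0,"ry":0,"rz":-1.5,"hand":0.05},{"dx":0,"dy":0,"dz":0,"rx":0,"ry":0,"rz":-1,"hand":0.05},{"dx":0,"dy":0,"dz":0,"rx":0,"ry":0,"rz":0,"hand":0.05}]' >/dev/null; T && python3 -m pendant '[{"dx":0,"dy":0,"dz":0,"rx":0,"ry":0,"rz":-1.5,"hand":0.05},{"dx":0,"dy":0,"dz":0,"rx":0,"ry":0,"rz":-1,"hand":0.05},{"dx":0,"dy":0,"dz":0,"rx":0,"ry":0,"rz":0,"hand":0.05}]' >/dev/null; T
```

```text
[271.03164557 247.70253165] 158 ((270.16497802734375, 249.17144775390625), (5.958575248718262, 35.72105407714844), 19.536653518676758)
[377.87179487 247.26923077] 156 ((378.7184143066406, 248.68658447265625), (34.76972198486328, 5.758441925048828), 69.86369323730469)
[324.5 282. ] 594 ((324.5, 282.0), (8.0, 65.0), 90.0)
yaw -23.47 turned 42.33 F [ 1.4 -0.4  6.7] M [ 0.075 -0.052  0.021] w 0.0542 z 0.1217
yaw -20.97 turned 44.83 F [0.6 0.7 6.5] M [ 0.103 -0.039 -0.003] w 0.0543 z 0.1217
yaw -18.47 turned 47.33 F [-0.   0.6  6.3] M [ 0.156 -0.081  0.061] w 0.0544 z 0.1217
yaw -15.97 turned 49.83 F [0.6 0.4 6. ] M [ 0.141  0.031 -0.048] w 0.0542 z 0.1217
yaw -13.47 turned 52.33 F [1.3 0.9 6.5] M [ 0.091 -0.041  0.038] w 0.0543 z 0.1217
yaw -10.97 turned 54.83 F [1.3 1.  7. ] M [ 0.095 -0.031  0.047] w 0.0543 z 0.1217
yaw -8.47 turned 57.33 F [-0.2  0.3  6.1] M [ 0.121 -0.05   0.019] w 0.0546 z 0.1217
yaw -5.98 turned 59.82 F [0.4 0.3 6.6] M [ 0.173 -0.083  0.079] w 0.0537 z 0.1217
```

The stripe stays level in the gripper's view, so the cap is turning with the hand. No stop felt yet, so I'll keep turning.

```bash
T() { python3 chk.py .2; }
python3 -m pendant '[{"dx":0,"dy":0,"dz":0,"rx":0,"ry":0,"rz":-1,"hand":0.05},{"dx":0,"dy":0,"dz":0,"rx":0,"ry":0,"rz":-1,"hand":0.05},{"dx":0,"dy":0,"dz":0,"rx":0,"ry":0,"rz":0,"hand":0.05}]' >/dev/null; T && python3 -m pendant '[{"dx":0,"dy":0,"dz":0,"rx":0,"ry":0,"rz":-1,"hand":0.05},{"dx":0,"dy":0,"dz":0,"rx":0,"ry":0,"rz":-1,"hand":0.05},{"dx":0,"dy":0,"dz":0,"rx":0,"ry":0,"rz":0,"hand":0.05}]' >/dev/null; T && python3 -m pendant '[{"dx":0,"dy":0,"dz":0,"rx":0,"ry":0,"rz":-1,"hand":0.05},{"dx":0,"dy":0,"dz":0,"rx":0,"ry":0,"rz":-1,"hand":0.05},{"dx":0,"dy":0,"dz":0,"rx":0,"ry":0,"rz":0,"hand":0.05}]' >/dev/null; T && python3 -m pendant '[{"dx":0,"dy":0,"dz":0,"rx":0,"ry":0,"rz":-1,"hand":0.05},{"dx":0,"dy":0,"dz":0,"rx":0,"ry":0,"rz":-1,"hand":0.05},{"dx":0,"dy":0,"dz":0,"rx":0,"ry":0,"rz":0,"hand":0.05}]' >/dev/null; T && python3 -m pendant '[{"dx":0,"dy":0,"dz":0,"rx":0,"ry":0,"rz":-1,"hand":0.05},{"dx":0,"dy":0,"dz":0,"rx":0,"ry":0,"rz":-1,"hand":0.05},{"dx":0,"dy":0,"dz":0,"rx":0,"ry":0,"rz":0,"hand":0.05}]' >/dev/null; T && python3 -m pendant '[{"dx":0,"dy":0,"dz":0,"rx":0,"ry":0,"rz":-1,"hand":0.05},{"dx":0,"dy":0,"dz":0,"rx":0,"ry":0,"rz":-1,"hand":0.05},{"dx":0,"dy":0,"dz":0,"rx":0,"ry":0,"rz":0,"hand":0.05}]' >/dev/null; T && python3 -m pendant '[{"dx":0,"dy":0,"dz":0,"rx":0,"ry":0,"rz":-1,"hand":0.05},{"dx":0,"dy":0,"dz":0,"rx":0,"ry":0,"rz":-1,"hand":0.05},{"dx":0,"dy":0,"dz":0,"rx":0,"ry":0,"rz":0,"hand":0.05}]' >/dev/null; T
```

```text
yaw -3.97 turned 61.83 F [0.3 0.4 5.9] M [ 0.09  -0.091  0.052] w 0.0544 z 0.1217
yaw -1.98 turned 63.82 F [-0.7  0.6  6.2] M [ 0.084 -0.031 -0.019] w 0.0546 z 0.1217
yaw 0.01 turned 65.81 F [-0.6  0.1  6.6] M [ 0.07   0.052 -0.052] w 0.0543 z 0.1217
yaw 1.96 turned 67.76 F [-0.6  0.5  6.7] M [ 0.048  0.082 -0.393] w 0.0543 z 0.1217
yaw 1.96 turned 67.76 F [-0.6  0.5  6.7] M [ 0.048  0.082 -0.393] w 0.0543 z 0.1217
yaw 1.96 turned 67.76 F [-0.6  0.5  6.7] M [ 0.048  0.082 -0.393] w 0.0543 z 0.1217
yaw 1.96 turned 67.76 F [-0.6  0.5  6.7] M [ 0.048  0.082 -0.393] w 0.0543 z 0.1217
```

The moment jumped to −0.39 N·m at about 67°, which is the stop. I'll ease back 1.5° and lift gently, watching the force.

```bash
T() { python3 chk.py .3; }
python3 -m pendant '[{"dx":0,"dy":0,"dz":0,"rx":0,"ry":0,"rz":1.5,"hand":0.05},{"dx":0,"dy":0,"dz":0,"rx":0,"ry":0,"rz":0,"hand":0.05}]' >/dev/null; T && python3 -m pendant '[{"dx":0,"dy":0,"dz":-0.001,"rx":0,"ry":0,"rz":0,"hand":0.05},{"dx":0,"dy":0,"dz":-0.0005,"rx":0,"ry":0,"rz":0,"hand":0.05},{"dx":0,"dy":0,"dz":0,"rx":0,"ry":0,"rz":0,"hand":0.05}]' >/dev/null; T;  python3 -m pendant '[{"dx":0,"dy":0,"dz":-0.001,"rx":0,"ry":0,"rz":0,"hand":0.05},{"dx":0,"dy":0,"dz":-0.0005,"rx":0,"ry":0,"rz":0,"hand":0.05},{"dx":0,"dy":0,"dz":0,"rx":0,"ry":0,"rz":0,"hand":0.05}]' >/dev/null; T
```

```text
yaw 0.44 turned 66.24 F [-1.2 -0.5  7.4] M [ 0.139  0.099 -0.134] w 0.0543 z 0.1217
yaw 0.49 turned 66.29 F [ 1.3  0.5 -1.5] M [ 0.032 -0.317 -0.142] w 0.0542 z 0.1219
yaw 0.50 turned 66.30 F [ 1.   0.4 -4.7] M [ 0.077 -0.31  -0.106] w 0.0544 z 0.1236
```

```bash
T() { python3 chk.py .3; }
python3 -m pendant '[{"dx":0,"dy":0,"dz":-0.001,"rx":0,"ry":0,"rz":0,"hand":0.05},{"dx":0,"dy":0,"dz":-0.0005,"rx":0,"ry":0,"rz":0,"hand":0.05},{"dx":0,"dy":0,"dz":0,"rx":0,"ry":0,"rz":0,"hand":0.05}]' >/dev/null; T;  python3 -m pendant '[{"dx":0,"dy":0,"dz":-0.001,"rx":0,"ry":0,"rz":0,"hand":0.05},{"dx":0,"dy":0,"dz":0,"rx":0,"ry":0,"rz":0,"hand":0.05}]' >/dev/null; T
```

```text
yaw 0.50 turned 66.30 F [ 2.   0.9 -4.1] M [ 0.096 -0.207 -0.128] w 0.0539 z 0.1257
yaw 0.50 turned 66.30 F [ 1.   0.5 -3.8] M [ 0.121 -0.159 -0.077] w 0.0541 z 0.1269
```

```bash
T() { python3 chk.py .3; }
python3 -m pendant '[{"dx":0,"dy":0,"dz":-0.003,"rx":0,"ry":0,"rz":0,"hand":0.05},{"dx":0,"dy":0,"dz":-0.003,"rx":0,"ry":0,"rz":0,"hand":0.05},{"dx":0,"dy":0,"dz":-0.003,"rx":0,"ry":0,"rz":0,"hand":0.05},{"dx":0,"dy":0,"dz":0,"rx":0,"ry":0,"rz":0,"hand":0.05}]' >/dev/null; T && python3 -m pendant '[{"dx":0,"dy":0,"dz":-0.005,"rx":0,"ry":0,"rz":0,"hand":0.05},{"dx":0,"dy":0,"dz":-0.006,"rx":0,"ry":0,"rz":0,"hand":0.05},{"dx":0,"dy":0,"dz":-0.006,"rx":0,"ry":0,"rz":0,"hand":0.05},{"dx":0,"dy":0,"dz":-0.006,"rx":0,"ry":0,"rz":0,"hand":0.05},{"dx":0,"dy":0,"dz":-0.006,"rx":0,"ry":0,"rz":0,"hand":0.05},{"dx":0,"dy":0,"dz":-0.006,"rx":0,"ry":0,"rz":0,"hand":0.05},{"dx":0,"dy":0,"dz":-0.008,"rx":0,"ry":0,"rz":0,"hand":0.05},{"dx":0,"dy":0,"dz":-0.008,"rx":0,"ry":0,"rz":0,"hand":0.05},{"dx":0,"dy":0,"dz":0,"rx":0,"ry":0,"rz":0,"hand":0.05}]' >/dev/null; T
python3 - <<'E'
from h import *
S=cam('scene');D=cam('side');W=cam('wrist')
print(manip.get_state()['position'],manip.get_state()['clock'],manip.get_state()['qpos'])
a=cv2.resize(S[0]['frame'][120:270,290:470,::-1],None,fx=2.2,fy=2.2);b=cv2.resize(D[0]['frame'][100:250,240:420,::-1],None,fx=2.2,fy=2.2)
c=cv2.resize(W[0]['frame'][:,:,::-1],(400,250)); C=np.zeros((590,800,3),np.uint8);C[:330,:396]=a;C[:330,400:796]=b;C[335:585,:400]=c;cv2.imwrite('pics/l.png',C)
E
```

```text
yaw 0.52 turned 66.32 F [-0.6  0.1 -0.1] M [0.107 0.09  0.035] w 0.0539 z 0.1370
yaw 0.50 turned 66.30 F [ 0.6  1.  -0.5] M [-0.007 -0.029 -0.037] w 0.0542 z 0.1889
[0.58107362 0.03538962 0.18675353] 12.5167 [-5.86497340e-02  3.14250978e-01  1.56244013e+00 -3.15077604e-05
  1.26491582e+00 -6.73492298e-02]
```

View pics/l.png

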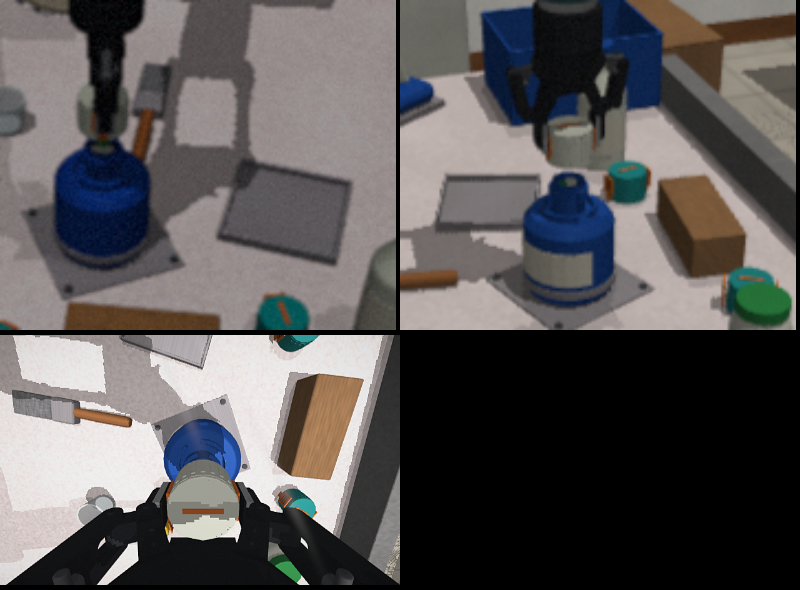

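The cap is off cleanly and level in the hand, and the neck is bare. I'll cross-check the tray from the earlier wrist picture w2, where its corners are at (133,55), (229,132), (171,208) and (77,141).

Run:
```python
from h import *
np.set_printoptions(precision=4,suppress=True)
d=manip.get_image('wrist');M=np.array(d['mount']);A=np.array([[.9124,.4094,0],[.4094,-.9124,0],[0,0,-1.]])
c=(d,A@M[:3,3]+[.582,.036,.2313],A@M[:3,:3])
q=plane(c,[(133,55),(229,132),(171,208),(77,141)],.014);print(q,q.mean(0),np.linalg.norm(q-np.roll(q,1,0),axis=1))
S=cam('scene');p=np.array([[400.6,192.4],[449.8,203],[442.8,237.8],[389.2,226]]);q=plane(S,p,.014)
e=q-np.roll(q,1,0);print(np.degrees(np.arctan2(e[:,1],e[:,0])))
```

```text
[[0.6199 0.3005 0.014 ]
 [0.582  0.1681 0.014 ]
 [0.4529 0.208  0.014 ]
 [0.4915 0.3424 0.014 ]] [0.5366 0.2547 0.014 ] [0.1351 0.1377 0.1352 0.1399]
[ 161.8987   71.9533  -17.3831 -106.9565]
```

```bash
python3 -m pendant '[{"dx":0.014,"dy":-0.0026,"dz":0,"rx":0,"ry":0,"rz":0,"hand":0.05},{"dx":0.025,"dy":-0.005,"dz":0,"rx":0,"ry":0,"rz":0,"hand":0.05},{"dx":0.03,"dy":-0.0055,"dz":0,"rx":0,"ry":0,"rz":0,"hand":0.05},{"dx":0.03,"dy":-0.0055,"dz":0,"rx":0,"ry":0,"rz":0,"hand":0.05},{"dx":0.03,"dy":-0.0055,"dz":0,"rx":0,"ry":0,"rz":0,"hand":0.05},{"dx":0.03,"dy":-0.0055,"dz":0,"rx":0,"ry":0,"rz":0,"hand":0.05},{"dx":0.028,"dy":-0.0052,"dz":0,"rx":0,"ry":0,"rz":0,"hand":0.05},{"dx":0.022,"dy":-0.0042,"dz":0,"rx":0,"ry":0,"rz":0,"hand":0.05},{"dx":0.0128,"dy":-0.0026,"dz":0,"rx":0,"ry":0,"rz":0,"hand":0.05}]' 35; python3 -m pendant '[{"dx":0,"dy":0,"dz":0.01,"rx":0,"ry":0,"rz":6,"hand":0.05},{"dx":0,"dy":0,"dz":0.02,"rx":0,"ry":0,"rz":6,"hand":0.05},{"dx":0,"dy":0,"dz":0.025,"rx":0,"ry":0,"rz":6,"hand":0.05},{"dx":0,"dy":0,"dz":0.025,"rx":0,"ry":0,"rz":0,"hand":0.05},{"dx":0,"dy":0,"dz":0.025,"rx":0,"ry":0,"rz":0,"hand":0.05},{"dx":0,"dy":0,"dz":0.02,"rx":0,"ry":0,"rz":0,"hand":0.05},{"dx":0,"dy":0,"dz":0.01,"rx":0,"ry":0,"rz":0,"hand":0.05},{"dx":0,"dy":0,"dz":0.005,"rx":0,"ry":0,"rz":0,"hand":0.05},{"dx":0,"dy":0,"dz":0,"rx":0,"ry":0,"rz":0,"hand":0.05}]' 35;python3 chk.py 9
```

```text
clock: 13.37
position: [0.5361, 0.2601, 0.1863]
ee_rot: [-0.001, 0.703, 0.711, 0.0]
contact_force: [0.5, 0.7, -0.5]
width: 0.0541
gripper_force: 38.9
clock: 14.12
position: [0.5372, 0.2567, 0.0458]
ee_rot: [-0.0, 0.806, 0.591, -0.001]
contact_force: [-0.0, 0.3, -1.3]
width: 0.0541
gripper_force: 38.9
yaw -17.51 turned 48.29 F [-0.   0.3 -1.3] M [ 0.007 -0.022  0.018] w 0.0541 z 0.0458
```

```bash
python3 -m pendant '[{"dx":0,"dy":0,"dz":0.01,"rx":0,"ry":0,"rz":0,"hand":0.05},{"dx":0,"dy":0,"dz":0.008,"rx":0,"ry":0,"rz":0,"hand":0.05},{"dx":0,"dy":0,"dz":0.005,"rx":0,"ry":0,"rz":0,"hand":0.05},{"dx":0,"dy":0,"dz":0.003,"rx":0,"ry":0,"rz":0,"hand":0.05},{"dx":0,"dy":0,"dz":0,"rx":0,"ry":0,"rz":0,"hand":0.05}]' >/dev/null; python3 chk.py 9
python3 -m pendant '[{"dx":0,"dy":0,"dz":0.001,"rx":0,"ry":0,"rz":0,"hand":0.05},{"dx":0,"dy":0,"dz":0.001,"rx":0,"ry":0,"rz":0,"hand":0.05},{"dx":0,"dy":0,"dz":0,"rx":0,"ry":0,"rz":0,"hand":0.05},{"dx":0,"dy":0,"dz":0,"rx":0,"ry":0,"rz":0,"hand":0.05}]'>/dev/null; python3 chk.py 9
python3 -m pendant '[{"dx":0,"dy":0,"dz":0.001,"rx":0,"ry":0,"rz":0,"hand":0.05},{"dx":0,"dy":0,"dz":0,"rx":0,"ry":0,"rz":0,"hand":0.05},{"dx":0,"dy":0,"dz":0,"rx":0,"ry":0,"rz":0,"hand":0.05}]'>/dev/null; python3 chk.py 9
```

```text
yaw -17.50 turned 48.30 F [ 0.7  0.3 -1.2] M [-0.024  0.001  0.047] w 0.0542 z 0.0201
yaw -17.50 turned 48.30 F [ 0.   0.5 -1. ] M [-0.046 -0.007  0.017] w 0.0542 z 0.0190
yaw -17.50 turned 48.30 F [0.8 1.1 0.1] M [ 0.014 -0.032  0.038] w 0.0539 z 0.0178
```

```bash
python3 -m pendant '[{"dx":0,"dy":0,"dz":0.001,"rx":0,"ry":0,"rz":0,"hand":0.05},{"dx":0,"dy":0,"dz":0,"rx":0,"ry":0,"rz":0,"hand":0.05},{"dx":0,"dy":0,"dz":0,"rx":0,"ry":0,"rz":0,"hand":0.05}]'>/dev/null; python3 chk.py 9
python3 -m pendant '[{"dx":0,"dy":0,"dz":0.001,"rx":0,"ry":0,"rz":0,"hand":0.05},{"dx":0,"dy":0,"dz":0,"rx":0,"ry":0,"rz":0,"hand":0.05},{"dx":0,"dy":0,"dz":0,"rx":0,"ry":0,"rz":0,"hand":0.05}]'>/dev/null; python3 chk.py 9
```

```text
yaw -17.50 turned 48.30 F [ 0.3  0.3 -1.1] M [ 0.073 -0.023  0.029] w 0.0543 z 0.0166
yaw -17.50 turned 48.30 F [-0.2 -0.4 -1.3] M [0.059 0.007 0.042] w 0.0540 z 0.0156
```

```bash
python3 -m pendant '[{"dx":0,"dy":0,"dz":0.001,"rx":0,"ry":0,"rz":0,"hand":0.05},{"dx":0,"dy":0,"dz":0,"rx":0,"ry":0,"rz":0,"hand":0.05},{"dx":0,"dy":0,"dz":0,"rx":0,"ry":0,"rz":0,"hand":0.05}]'>/dev/null; python3 chk.py 9
```

```text
yaw -17.50 turned 48.30 F [ 0.3 -0.5 -0.6] M [-0.028  0.019  0.037] w 0.0542 z 0.0146
```

```bash
python3 -m pendant '[{"dx":0,"dy":0,"dz":0.001,"rx":0,"ry":0,"rz":0,"hand":0.05},{"dx":0,"dy":0,"dz":0,"rx":0,"ry":0,"rz":0,"hand":0.05},{"dx":0,"dy":0,"dz":0,"rx":0,"ry":0,"rz":0,"hand":0.05}]'>/dev/null; python3 chk.py 9
```

```text
yaw -17.50 turned 48.30 F [-0.2 -0.1 -0.3] M [-0.029  0.004  0.01 ] w 0.0540 z 0.0138
```

```bash
python3 -m pendant '[{"dx":0,"dy":0,"dz":0.0006,"rx":0,"ry":0,"rz":0,"hand":0.05},{"dx":0,"dy":0,"dz":0,"rx":0,"ry":0,"rz":0,"hand":0.05},{"dx":0,"dy":0,"dz":0,"rx":0,"ry":0,"rz":0,"hand":0.05}]'>/dev/null; python3 chk.py 9
```

```text
yaw -17.50 turned 48.30 F [-1.9 -0.3  5.9] M [-0.046  0.235  0.013] w 0.0540 z 0.0138
```

```bash
python3 -m pendant '[{"dx":0,"dy":0,"dz":0.0004,"rx":0,"ry":0,"rz":0,"hand":0.058},{"dx":0,"dy":0,"dz":0.0004,"rx":0,"ry":0,"rz":0,"hand":0.062},{"dx":0,"dy":0,"dz":0.0004,"rx":0,"ry":0,"rz":0,"hand":0.066},{"dx":0,"dy":0,"dz":0,"rx":0,"ry":0,"rz":0,"hand":0.07},{"dx":0,"dy":0,"dz":0,"rx":0,"ry":0,"rz":0,"hand":0.08},{"dx":0,"dy":0,"dz":0,"rx":0,"ry":0,"rz":0,"hand":0.08},{"dx":0,"dy":0,"dz":0,"rx":0,"ry":0,"rz":0,"hand":0.08}]' 
python3 -m pendant '[{"dx":0,"dy":0,"dz":-0.005,"rx":0,"ry":0,"rz":0,"hand":0.08},{"dx":0,"dy":0,"dz":-0.015,"rx":0,"ry":0,"rz":0,"hand":0.08},{"dx":0,"dy":0,"dz":-0.03,"rx":0,"ry":0,"rz":0,"hand":0.08},{"dx":0,"dy":0,"dz":-0.03,"rx":0,"ry":0,"rz":0,"hand":0.08},{"dx":0,"dy":0,"dz":-0.03,"rx":0,"ry":0,"rz":0,"hand":0.08},{"dx":0,"dy":0,"dz":-0.03,"rx":0,"ry":0,"rz":0,"hand":0.08},{"dx":0,"dy":0,"dz":-0.02,"rx":0,"ry":0,"rz":0,"hand":0.08},{"dx":0,"dy":0,"dz":0,"rx":0,"ry":0,"rz":0,"hand":0.08}]'
python3 - <<'E'
from h import *
S=cam('scene');D=cam('side');W=cam('wrist')
a=cv2.resize(S[0]['frame'][120:270,290:470,::-1],None,fx=2.2,fy=2.2);b=cv2.resize(D[0]['frame'][100:250,200:380,::-1],None,fx=2.2,fy=2.2)
c=cv2.resize(W[0]['frame'][:,:,::-1],(400,250)); C=np.zeros((590,800,3),np.uint8);C[:330,:396]=a;C[:330,400:796]=b;C[335:585,:400]=c;cv2.imwrite('pics/f.png',C)
E
```

```text
clock: 16.95
position: [0.5377, 0.2568, 0.0119]
ee_rot: [0.0, 0.806, 0.591, 0.0]
contact_force: [-0.4, -0.6, -0.5]
width: 0.0799
gripper_force: 0.0
clock: 17.62
position: [0.5406, 0.2579, 0.1778]
ee_rot: [0.002, 0.806, 0.591, 0.005]
contact_force: [0.7, -0.2, -0.4]
width: 0.0798
gripper_force: 0.0
```

View pics/f.png

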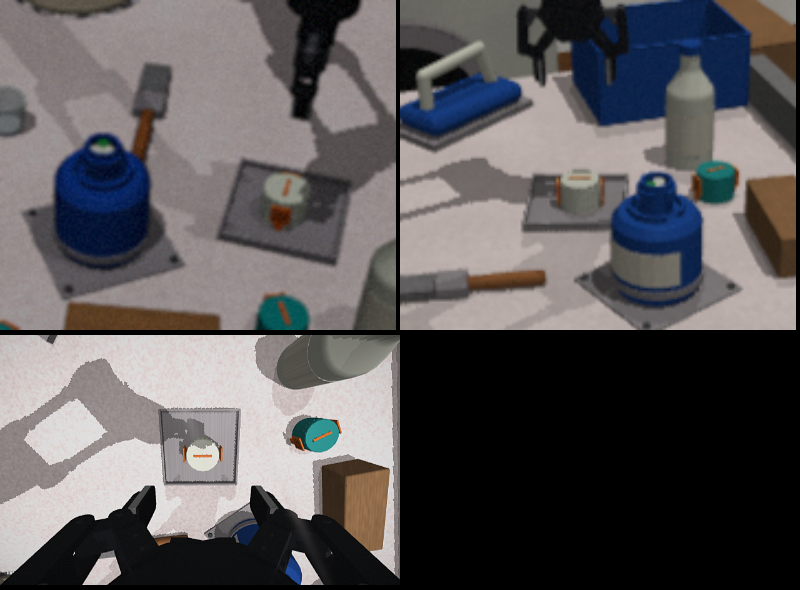

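The cap stands upright and flat inside the tray, at about (287,200) in the scene crop. It is released, the hand is clear, and everything else is where it was.

```bash
python3 -m pendant '[{"dx":0,"dy":0,"dz":0,"rx":0,"ry":0,"rz":0,"hand":0.08},{"dx":0,"dy":0,"dz":0,"rx":0,"ry":0,"rz":0,"hand":0.08},{"dx":0,"dy":0,"dz":0,"rx":0,"ry":0,"rz":0,"hand":0.08}]' >/dev/null; python3 -c "
from rig import manip;print(manip.sign_off())"
```

```text
the job is handed in; nothing more can be done
None
```

The tub is open: I squeezed both tabs, turned the cap about 66° to the stop, lifted it off, set it upright and flat in the steel tray, let go, and handed the job in at about 18 s.

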